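Load the ear-tip carrier and take it off its dock

ROBOT

A 7-joint arm with a two-finger parallel gripper is mounted at the origin on a cart in front of the work surface, level with it; the furniture and walls round the work are solid. World frame = base frame: x ahead of the robot, y to its left, z up, the work surface at z = 0. Lengths are in m, angles in rad, forces in N, time in s.
With the tool pointing down it reaches from about 0.4 to 0.875 m from the base axis. Payload 6.5 kg.
Tool frame: the origin (TCP) lies midway between the tips of the shut fingers; the grasp point (between the pads) lies 19 mm behind it; z points along the fingers, y is the line along which they close (so a half turn about z gives the same grasp; the last joint's range is limited). The gripper opens to 88 mm and grips with 3 to 60 N. Pads are 18 mm wide; open, the fingers measure 123 mm over their backs; the gripper's body (75 mm by 187 mm) begins 45 mm behind the grasp point.
Start: joints at [-1.244, 0.536, -0.004, 1.538, 0.003, 1.067, -0.071], TCP at [0.249, 0.6, 0.239] pointing down, gripper open.
Joint ranges: [-2.7, 2.7], [-0.37, 2.16], [-1.27, 1.26], [0.24, 2.4], [-1.31, 4.45], [0.19, 1.91], [-2.76, 2.76]. Speed limits (rad/s): [2.39, 2.39, 3.14, 3.14, 3.14, 3.14, 3.14].

INTERFACE

Orientations are given as a 3x3 rotation matrix whose columns are the frame's x, y, z axes.
In Python, from plant import robot gives the robot as it stands.
- The arm moves only by the tool jog_arm, never from a script. Its argument "plan" is a list of rows, each an object with "xyz": the shift along the tool's x, y, z in units of 40 mm (1.0 is 40 mm), a list of three; "delta_rot": the turn, a rotation vector about the tool's x, y, z in units of 6 degrees (1.0 is 6 degrees), a list of three; "fingers": the closure, from 0 (fully open) to 1 (shut). A call has 1 to 5 rows; each row is the pose to reach, as a shift and turn from the pose commanded when the call began, along the tool's axes at that moment; what a row does not reach only later rows make up. A row lasts 1/10 s, in which the tool goes at most 50 mm and 8.59 degrees, less where a joint would pass 70% of its speed; a pose out of reach is approached as far as the arm can. A call with a gripper value outside its range is refused whole. The fingers move at their own pace and stop on an object; "grip_force" is the grip in N (left out, the last holds). Time passes only in rows, so rows that repeat a pose let the fingers close. It gives the time, the measured TCP pose, the force, the opening and the grip force at its end, in the units of the state.
- robot.sense(): the state, without advancing time (a new reading comes with each control period).
- robot.camera(name): name is "side" or "top"; returns a dict with "frame" (400x640x3 uint8, red, green, blue), "vertical_fov" (degrees; the focal length in pixels is half the picture's height over the tangent of half this angle, whatever the lens; pixels are square), "cx", "cy" (the principal point, pixels), "world_to_cam" (4x4, takes a point from world to camera coordinates). Camera axes: x right, y down, z forward; pixel columns grow to the right and rows downward; lengths in m; the calibration is good to about 2 mm. A picture is of the moment at which its call begins. There is no depth.
- robot.job_done(): hands the job in; it is judged then, once.
The state is a dict: "time": time; "qpos": joint angles; "joint_vel": joint speeds; "joint_torque": joint torques, N m; "tool_pos": TCP position; "orientation": TCP orientation; "ft_force": force on the tool from outside, world axes, zero at the start; "wrist_torque": the same for the moment, N m; "finger_gap": finger opening in m; "gripper_force": force on a finger pad.
Only numpy, scipy, OpenCV 4.12 (cv2) and the standard library are available. Lean on these libraries where they do the work, as an engineer would, in place of code of your own. Each camera call takes 0.05 s, during which the arm holds its last target. There are 200 camera calls.

TASK

Get the carrier of ear tips ready to take to the next test room: stand the two jars upright in the carrier on the desk, one in each cell, and let go of them. Then pinch the carrier's two side catches together so that it comes unlocked, lift it straight up with both jars in it and finish still holding it by the pinched catches, level and still, about 10 cm above its dock. Do not tip a jar over and leave the other things on the desk where they are.

Things in the scene. Friction and masses are not known exactly. Their poses are not given: they have to be found in the camera images.
- dock: Grey plastic dock fixed to the desk, 92 x 190 mm plate 8 mm thick. Origin at the centre of its underside on the desk; x across its short side, y along its long side, z up. On the middle of each long side stands a 28 mm wide strike, 28.5 mm high, whose lip overhangs inwards and holds down the carrier's hooks; low curbs (15 mm high) locate the carrier's ends with about 2 mm play.
- carrier_foot (a point): Centre of the underside of the white carrier: 64 x 172 mm, held locked on the dock at the start, underside 8 mm above the desk; axes as the dock's (x short, y long, z up). Mass about 0.3 kg empty. Two square open cells at y = +54 and y = -54 mm, between them a 26 x 20 mm column 79 mm high with a black catch on either side (x- and x+).
- carrier_grip (a point): Middle point between the two catches' finger faces, 73 mm above the carrier's underside, on its centre line, same axes. Here the catches are pinched, along the carrier's x.
- cell_left (a point): Centre of the inner floor of the cell at carrier y = +54 mm, 3 mm above the carrier's underside. The cell is 58 x 58 mm inside, its walls rise 21 mm over this floor (except the one toward the column, 33 mm). Axes as the carrier's.
- cell_right (a point): The same for the cell at carrier y = -54 mm.
- catch_near (a joint): Catch on the carrier's -x side, in m: 0 = out (locked), 0.008 = fully pinched in; its hook is free of the dock from about 0.006. A spring pushes it out, 2.8 N at 0 and 5.6 N at 0.008; there is a firm stop at 0.008.
- catch_far (a joint): The same for the catch on the carrier's +x side, which moves the opposite way.
- catch_near_pad (a point): Middle of the outer finger face of the -x catch: an upright black plate 22 mm wide (along y), face 29 mm out from the carrier's centre plane, its top 86 mm above the carrier's underside. The two faces are 58 mm apart when out and 42 mm when pinched.
- catch_far_pad (a point): The same for the +x catch.
- jar_a_center (a point): Centre (half-way up) of one closed jar of ear tips: upright, 57 mm tall, body 47 mm across, lid (top 11 mm) 49 mm across, about 0.07 kg. The two jars are alike and either may go in either cell.
- jar_b_center (a point): Centre (half-way up) of the other jar, alike.
- ear_bulb: Bystander: small ear bulb, 27 mm across, 36 mm tall, origin at the middle of its foot.
- correction_tape: Bystander: correction tape roller, 82 x 34 x 15 mm, origin at the middle of its underside.
- binder_clip: Bystander: binder clip, 24 x 32 x 23 mm, origin at the middle of its underside.
- usb_stick: Bystander: memory stick, 55 x 19 x 9 mm, origin at the middle of its underside.
Things that resemble listed ones, but are neither listed nor needed, are in the scene too. Leave any black, purple or yellow look-alike of the part that bears jar_b_center alone.

How it is judged:
On the way, in this order (a step that is already met when the one before it is completed fails the run):
1. both jars stand upright in the carrier, one in each cell, let go, with the carrier still locked on the dock (((horizontal distance between jar_a_center and cell_left below 0.012 m and z of jar_a_center in the frame of cell_left between 0.02 and 0.036 m and angle between each of jar_a_center, jar_b_center's own z axis and vertical below 0.3 rad and horizontal distance between jar_b_center and cell_right below 0.012 m and z of jar_b_center in the frame of cell_right between 0.02 and 0.036 m) or (horizontal distance between jar_a_center and cell_right below 0.012 m and z of jar_a_center in the frame of cell_right between 0.02 and 0.036 m and angle between each of jar_a_center, jar_b_center's own z axis and vertical below 0.3 rad and horizontal distance between jar_b_center and cell_left below 0.012 m and z of jar_b_center in the frame of cell_left between 0.02 and 0.036 m)) and contact force between the fingers and jar_a below 0.1 N and contact force between the fingers and jar_b below 0.1 N and z of carrier_foot in the frame of dock below 0.012 m), for 0.2 s.
2. both catches are pinched in by the fingers while the carrier still sits on the dock (value of joint each of catch_near, catch_far above 0.005 m and z of carrier_foot in the frame of dock below 0.02 m and contact force between the fingers and catch_near above 1 N and contact force between the fingers and catch_far above 1 N), for 0.1 s.
At the end, for the whole second after the job is handed in: Fingers hold both catches in (over 4 mm, 1 N each); carrier's foot over 60 mm above the desk, within 50 mm sideways of the dock's centre, free of the dock, tilted under 0.25 rad, still (0.03 m/s); one jar in each cell, on its floor within 12 mm of its centre, tilted under 0.3 rad (((horizontal distance between jar_a_center and cell_left below 0.012 m and z of jar_a_center in the frame of cell_left between 0.02 and 0.036 m and angle between each of jar_a_center, jar_b_center's own z axis and vertical below 0.3 rad and horizontal distance between jar_b_center and cell_right below 0.012 m and z of jar_b_center in the frame of cell_right between 0.02 and 0.036 m) or (horizontal distance between jar_a_center and cell_right below 0.012 m and z of jar_a_center in the frame of cell_right between 0.02 and 0.036 m and angle between each of jar_a_center, jar_b_center's own z axis and vertical below 0.3 rad and horizontal distance between jar_b_center and cell_left below 0.012 m and z of jar_b_center in the frame of cell_left between 0.02 and 0.036 m)) and value of joint each of catch_near, catch_far above 0.004 m and contact force between the fingers and catch_near above 1 N and contact force between the fingers and catch_far above 1 N and z of carrier_foot in the frame of dock above 0.06 m and horizontal distance between carrier_foot and dock below 0.05 m and angle between carrier_foot's own z axis and vertical below 0.25 rad and contact force between carrier and dock below 0.1 N and linear speed of carrier below 0.03 m/s); the arm keeps its last pose, push and grip.
It fails at once if a jar is tipped over (more than 0.9 rad) (angle between any of jar_a_center, jar_b_center's own z axis and vertical above 0.9 rad).
It fails at once if a bystander is pushed more than 30 mm (distance of any of ear_bulb, correction_tape, binder_clip, usb_stick from where it was at the start of the episode above 0.03 m).
It also fails if it takes over 58 s, if anything falls off the work surface, if the arm or the gripper's body presses on something with over 40 N, if the wrist force passes 120 N, or if a joint passes its speed limit or range.

## Working session

There is one attempt and no reset: what is moved stays moved. The work goes in short steps, Python scripts to look and compute and a tool call to move; the robot and the scene stay as the last step left them, time stands still between calls to the robot, and variables do not carry over. Pictures are saved under pics/ and viewed, at most 10 in all, crops included, and the job is handed in when it is done.

Besides the shell and the picture viewer there is one more tool, called after "Call:" by a JSON object that holds its "api" and its "payload", one argument or row to a line. jog_arm: Moves the arm, as the interface text tells. Its arguments: {"type":"object","properties":{"plan":{"type":"array","items":{"type":"object","properties":{"xyz":{"type":"array","items":{"type":"number"}},"delta_rot":{"type":"array","items":{"type":"number"}},"fingers":{"type":"number"}}}},"grip_force":{"type":"number"}},"required":["plan"]}

```bash
ls; mkdir -p pics
cat > h.py <<'E'
from plant import robot
import numpy as np, cv2
def shot(n,f):
    c=robot.camera(n); cv2.imwrite(f'pics/{f}.png',c['frame'][:,:,::-1])
    np.savez(f'pics/{f}.npz',**c); return c
def load(f): return dict(np.load(f'pics/{f}.npz'))
def ray(c,u,v):
    f=200/np.tan(np.radians(float(c['vertical_fov']))/2); M=c['world_to_cam']
    d=M[:3,:3].T@np.array([(u-c['cx'])/f,(v-c['cy'])/f,1]); o=-M[:3,:3].T@M[:3,3]; return o,d
def onz(c,u,v,z):
    o,d=ray(c,u,v); return o+d*(z-o[2])/d[2]
def proj(c,p):
    f=200/np.tan(np.radians(float(c['vertical_fov']))/2); q=c['world_to_cam']@np.append(p,1)
    return f*q[:2]/q[2]+[c['cx'],c['cy']]
E
python3 - <<'E'
from h import *
for n in ('top','side'):
    c=shot(n,n+'0'); print(n,c['vertical_fov'],c['cx'],c['cy'],ray(c,320,200))
s=robot.sense(); print({k:np.round(v,3) for k,v in s.items()})
E
```

```text
pics
top 47.31637128390066 313.0965762457071 210.87104753242045 (array([0.27601866, 0.01584472, 1.11428469]), array([ 0.19219806,  0.01795985, -0.98159721]))
side 56.84010059746195 326.45553156163857 198.92403538663964 (array([ 0.14011296, -0.67624533,  0.4840048 ]), array([ 0.36505815,  0.80263555, -0.47204057]))
{'time': np.float64(0.1), 'qpos': array([-1.244,  0.537, -0.004,  1.539,  0.003,  1.067, -0.071]), 'joint_vel': array([-0.   , -0.002,  0.001, -0.002,  0.003, -0.001,  0.001]), 'joint_torque': array([ 2.0000e-03, -5.7209e+01,  9.9300e-01, -2.5223e+01, -5.6000e-02,
        1.4000e-02,  0.0000e+00]), 'tool_pos': array([0.249, 0.6  , 0.238]), 'orientation': array([[-0.924,  0.383, -0.   ],
       [ 0.383,  0.924, -0.001],
       [-0.   , -0.002, -1.   ]]), 'ft_force': array([-0.09 , -0.681,  0.535]), 'wrist_torque': array([-0.049,  0.04 ,  0.007]), 'gripper_force': np.float64(0.0), 'finger_gap': np.float64(0.088)}
```

View pics/top0.png

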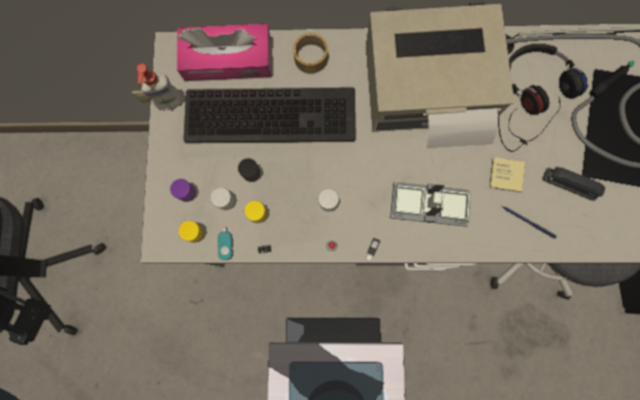

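View pics/side0.png

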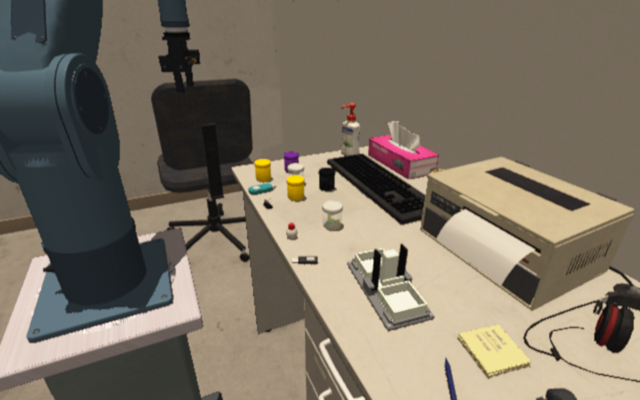

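The top view shows the white-lid jars at (221,198) and (329,200), the carrier centred at about (431,203), and coloured look-alikes around the left jar. In the side view the jars are at (296,170), partly hidden, and (333,215), and the carrier is around (390,285).

Run:
```python
from h import *
c=load('top0'); im=c['frame']; hsv=cv2.cvtColor(im,cv2.COLOR_RGB2HSV)
for p in [(221,198),(329,200),(408,200),(455,206),(300,200),(397,217),(434,190),(349,223)]: print(p,im[p[1],p[0]],hsv[p[1],p[0]])
def blobs(m,z,name,amin=15):
    n,l,st,ce=cv2.connectedComponentsWithStats(m.astype(np.uint8))
    for i in range(1,n):
        if amin<st[i,4]<1500 and 150<ce[i][1]<262 and 150<ce[i][0]<490:
            w=onz(c,*ce[i],z); print(name,ce[i].round(1),st[i],w[:2].round(4))
V=hsv[...,2];S=hsv[...,1]
H=hsv[...,0]
blobs((V>185)&(S<40),.057,'white')
blobs((S>110)&(V>60),.057,'col')
blobs((V<55),.057,'dark',8)
big=cv2.resize(im[140:265,150:350],None,fx=4,fy=4,interpolation=cv2.INTER_CUBIC)
cv2.imwrite('pics/cropA.png',big[:,:,::-1])
big=cv2.resize(im[165:240,380:485],None,fx=7,fy=7,interpolation=cv2.INTER_CUBIC)
cv2.imwrite('pics/cropB.png',big[:,:,::-1])
```

```text
(221, 198) [196 188 170] [ 21  34 196]
(329, 200) [200 192 174] [ 21  33 200]
(408, 200) [220 219 193] [ 29  31 220]
(455, 206) [217 217 191] [ 30  31 217]
(300, 200) [162 153 135] [ 20  42 162]
(397, 217) [128 125 118] [ 21  20 128]
(434, 190) [44 42 37] [21 41 44]
(349, 223) [169 159 140] [ 20  44 169]
white [219.6 196.8] [211 188  18  18 250] [0.4914 0.2741]
white [408.4 200.5] [397 189  24  24 502] [ 0.4812 -0.1721]
white [327.8 198.1] [319 190  19  18 267] [0.4874 0.0167]
white [451.6 204.4] [434 193  32  25 555] [ 0.4716 -0.2718]
white [426.2 203. ] [424 195   6  16  42] [ 0.4751 -0.2133]
white [224.9 250.7] [223 249   5   4  16] [0.3633 0.2567]
white [368.7 257.1] [367 255   5   5  18] [ 0.3488 -0.0771]
col [180.3 188.6] [171 180  19  19 268] [0.5119 0.3698]
col [255.1 211.1] [244 200  23  23 393] [0.4568 0.1884]
col [190.6 231.1] [178 220  26  22 431] [0.4093 0.3398]
col [224.8 243.2] [219 233  12  26 184] [0.3807 0.2577]
col [331.4 244.7] [329 242   6   6  29] [0.3773 0.0086]
dark [249.3 169.9] [239 160  21  21 323] [0.5571 0.2049]
dark [435.  188.7] [429 186  13   7  52] [ 0.5093 -0.2349]
dark [433.6 211.3] [428 208  12   7  48] [ 0.4555 -0.2295]
dark [268.2 248.5] [267 247   3   4  10] [0.3685 0.1556]
```

View pics/cropB.png

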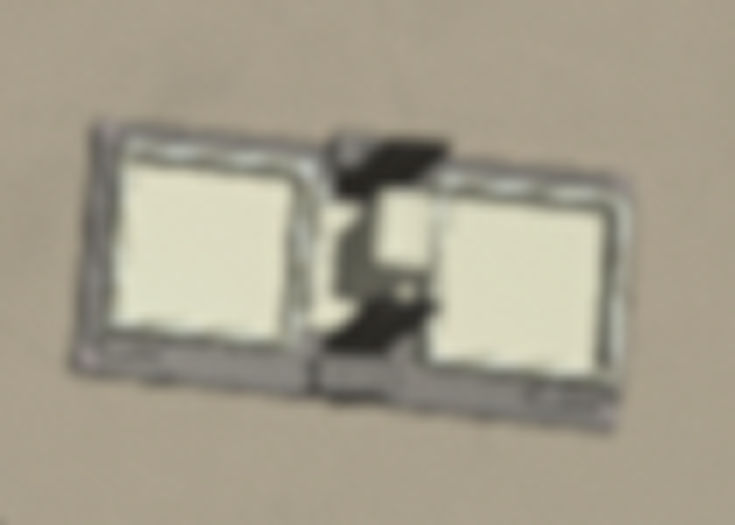

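View pics/cropA.png

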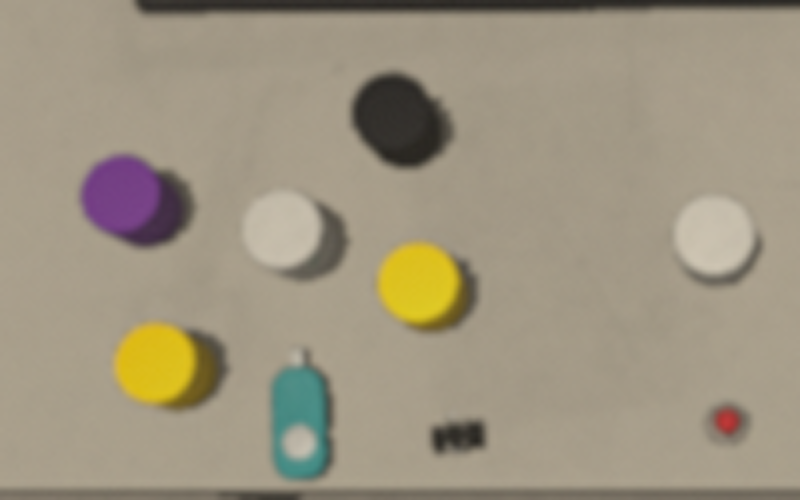

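Run:
```python
from h import *
c=load('top0'); im=c['frame']; hsv=cv2.cvtColor(im,cv2.COLOR_RGB2HSV)
cr=lambda x,y:((x+.5)/7-.5+380,(y+.5)/7-.5+165)
print('jars',onz(c,220.1,196.9,.057),onz(c,328.1,198.6,.057))
L=[onz(c,*cr(*p),.011)[:2] for p in [(120,165),(295,185),(280,342),(110,325)]]
R=[onz(c,*cr(*p),.011)[:2] for p in [(440,200),(603,212),(590,375),(430,360)]]
D=[onz(c,*cr(*p),.008)[:2] for p in [(95,122),(632,180),(612,430),(72,372)]]
for n,q in zip('LRD',(L,R,D)):
    q=np.array(q); print(n,q.round(4).tolist(),q.mean(0).round(4),np.linalg.norm(q-np.roll(q,-1,0),axis=1).round(4))
m=((hsv[...,2]>185)&(hsv[...,1]<40)).astype(np.uint8)
n,l,st,ce=cv2.connectedComponentsWithStats(m)
for u,v in [(408,200),(455,206)]:
    k,_=cv2.findContours((l==l[v,u]).astype(np.uint8),0,2); r=cv2.minAreaRect(k[0]); print(r, onz(c,*r[0],.011))
# side view dark plates & jar lid
s=load('side0'); h=cv2.cvtColor(s['frame'],cv2.COLOR_RGB2HSV)
n,l,st,ce=cv2.connectedComponentsWithStats((h[...,2]<50).astype(np.uint8))
for i in range(1,n):
    if 340<ce[i][0]<430 and 230<ce[i][1]<300 and st[i,4]>20:
        print('plate',ce[i],st[i])
cv2.imwrite('pics/cropC.png',cv2.resize(s['frame'][230:335,335:445],None,fx=5,fy=5,interpolation=cv2.INTER_CUBIC)[:,:,::-1])
```

```text
jars [0.49124569 0.27293947 0.057     ] [0.48634529 0.01608191 0.057     ]
L [[0.5212, -0.1526], [0.5138, -0.2134], [0.4581, -0.2062], [0.4642, -0.1476]] [ 0.4893 -0.1799] [0.0612 0.0562 0.0589 0.0572]
R [[0.5083, -0.2635], [0.5038, -0.3196], [0.4463, -0.3121], [0.4516, -0.2575]] [ 0.4775 -0.2882] [0.0563 0.058  0.0549 0.0569]
D [[0.5374, -0.1447], [0.5158, -0.3312], [0.4275, -0.3196], [0.4481, -0.1344]] [ 0.4822 -0.2325] [0.1877 0.089  0.1863 0.0899]
((408.4467468261719, 200.58607482910156), (22.90554428100586, 21.909650802612305), 5.19442892074585) [ 0.48995144 -0.18028556  0.011     ]
((449.1097106933594, 205.01219177246094), (31.36255645751953, 21.86544418334961), 6.340191841125488) [ 0.47869598 -0.27829118  0.011     ]
plate [401.7037037  261.05820106] [397 245  10  31 189]
plate [375.63963964 270.07207207] [371 250  10  42 222]
```

View pics/cropC.png

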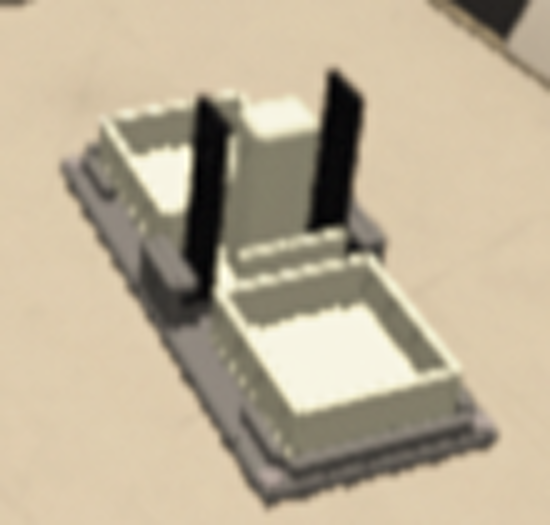

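Crop A shows the lids at crop (282,229) and (714,236). Crop B shows the dock corners at (95,122), (632,180), (612,430) and (72,372). Crop C shows the catch plates' top edges at (200,93)–(228,125) and (332,70)–(362,95). Next I'll cross-check these against the side view.

Run:
```python
from h import *
s=load('side0')
cr=lambda x,y:((x+.5)/5-.5+335,(y+.5)/5-.5+230)
for P in [[(200,93),(228,125)],[(332,70),(362,95)]]:
    q=np.array([onz(s,*cr(*p),.094) for p in P]); print(q[:,:2].round(4).tolist(),q.mean(0).round(4),np.linalg.norm(q[0]-q[1]))
for p in [(270,503),(495,437),(65,165)]: print('dock',onz(s,*cr(*p),.004 if p[0]!=65 else .008)[:2].round(4))
a=np.radians(6.4);X=np.array([np.cos(a),-np.sin(a),0]);Y=np.array([np.sin(a),np.cos(a),0]);C=np.array([.483,-.2335,0])
for n,o in [('near',-29),('far',29)]:print(n,(C+X*o/1e3)[:2].round(4))
for u,v in [(-46,-95),(46,-95),(-46,95)]:print((C+X*u/1e3+Y*v/1e3)[:2].round(4))
# jar B lid in side view
h=cv2.cvtColor(s['frame'],cv2.COLOR_RGB2HSV); r=s['frame'][200:232,320:348]; print(proj(s,[.4863,.016,.057]),proj(s,[.4863,.016,.0]))
m=((h[...,2]>0.0)&(np.abs(s['frame'].astype(int)-s['frame'][208,333]).sum(2)<40)).astype(np.uint8)
n,l,st,ce=cv2.connectedComponentsWithStats(m); i=l[208,333]; print(st[i],ce[i],s['frame'][208,333],s['frame'][240,333],proj(s,[.4863,.016,.0515]))
```

```text
[[0.4562, -0.2205], [0.4551, -0.241]] [ 0.4556 -0.2307  0.094 ] 0.02050471350560001
[[0.5084, -0.228], [0.5092, -0.2454]] [ 0.5088 -0.2367  0.094 ] 0.01747745923295368
dock [ 0.4272 -0.3243]
dock [ 0.5151 -0.332 ]
dock [ 0.4475 -0.1408]
near [ 0.4542 -0.2303]
far [ 0.5118 -0.2367]
[ 0.4267 -0.3228]
[ 0.5181 -0.333 ]
[ 0.4479 -0.134 ]
[331.89830268 204.85156149] [331.41002135 225.10675069]
[323 201  19   9 132] [332.04545455 204.8030303 ] [233 223 198] [221 203 173] [331.84990327 206.85929576]
```

```bash
cat >> h.py <<'E'
from scipy.spatial.transform import Rotation as Ro
def go(x,y,z,yaw=-6.4):
    s=robot.sense(); R=np.array(s['orientation']); p=np.array(s['tool_pos'])
    a=np.radians(yaw); c,n=np.cos(a),np.sin(a)
    T=np.array([[-n,c,0],[c,n,0],[0,0,-1.]])
    print('t',round(float(s['time']),2),'pos',p.round(4),'yaw',np.degrees(np.arctan2(R[1,1],R[0,1])).round(2),'gap',s['finger_gap'],'F',np.round(s['ft_force'],2),s['gripper_force'])
    print('xyz',(R.T@(np.array([x,y,z])-p)/.04).round(2),'rot',np.degrees(Ro.from_matrix(R.T@T).as_rotvec()/6).round(2))
E
python3 -c "
from h import *
go(.4912,.2729,.14)"
```

```text
t 0.1 pos [0.2486 0.6    0.2379] yaw 67.5 gap 0.08818027471935752 F [-0.09 -0.68  0.54] 0.0
xyz [-8.73 -5.23  2.46] rot [-1.000e-02  1.000e-02  1.232e+01]
```

Call:
{"api": "jog_arm", "payload": {
  "plan": [
    {"xyz": [-8.73, -5.23, 2.46], "delta_rot": [0, 0, 12.32], "fingers": 0},
    {"xyz": [-8.73, -5.23, 2.46], "delta_rot": [0, 0, 12.32], "fingers": 0},
    {"xyz": [-8.73, -5.23, 2.46], "delta_rot": [0, 0, 12.32], "fingers": 0},
    {"xyz": [-8.73, -5.23, 2.46], "delta_rot": [0, 0, 12.32], "fingers": 0},
    {"xyz": [-8.73, -5.23, 2.46], "delta_rot": [0, 0, 12.32], "fingers": 0}
  ],
  "grip_force": 15
}}

```text
time: 0.6
tool_pos: [0.3943, 0.4035, 0.1795]
orientation: [[-0.41, 0.912, -0.0], [0.912, 0.41, -0.0], [-0.0, -0.0, -1.0]]
ft_force: [1.4, 0.7, 0.3]
finger_gap: 0.0883
gripper_force: 0.0
```

```bash
python3 -c "
from h import *
go(.4912,.2729,.12)"
```

```text
t 0.6 pos [0.3943 0.4035 0.1795] yaw 24.18 gap 0.08831654627642051 F [1.36 0.65 0.33] 0.0
xyz [-3.97  0.87  1.49] rot [-0.   0.   5.1]
```

Call:
{"api": "jog_arm", "payload": {
  "plan": [
    {"xyz": [-3.97, 0.87, 1.49], "delta_rot": [0, 0, 5.1], "fingers": 0},
    {"xyz": [-3.97, 0.87, 1.49], "delta_rot": [0, 0, 5.1], "fingers": 0},
    {"xyz": [-3.97, 0.87, 1.49], "delta_rot": [0, 0, 5.1], "fingers": 0},
    {"xyz": [-3.97, 0.87, 1.49], "delta_rot": [0, 0, 5.1], "fingers": 0},
    {"xyz": [-3.97, 0.87, 1.49], "delta_rot": [0, 0, 5.1], "fingers": 0}
  ]
}}

```text
time: 1.1
tool_pos: [0.4925, 0.2712, 0.1192]
orientation: [[0.113, 0.994, -0.001], [0.994, -0.113, -0.003], [-0.003, -0.0, -1.0]]
ft_force: [-0.7, 0.3, -0.0]
finger_gap: 0.0883
gripper_force: 0.0
```

Run:
```python
from h import *
go(.4912,.2729,.028)
c=shot('top','top1');s=shot('side','side1')
p=robot.sense()['tool_pos'];print(proj(c,p),proj(s,p))
a=cv2.resize(c['frame'][140:265,150:300],None,fx=4,fy=4); b=cv2.resize(s['frame'][100:225,230:330],None,fx=4,fy=4)
cv2.imwrite('pics/m1.png',np.hstack([a[:,200:],b])[:,:,::-1])
```

```text
t 1.1 pos [0.4925 0.2712 0.1192] yaw -6.5 gap 0.08829615874636364 F [-0.74  0.25 -0.04] 0.0
xyz [ 0.05 -0.04  2.28] rot [-0.    0.03 -0.02]
[212.05790478 191.58404316] [294.18891165 145.24803761]
```

View pics/m1.png

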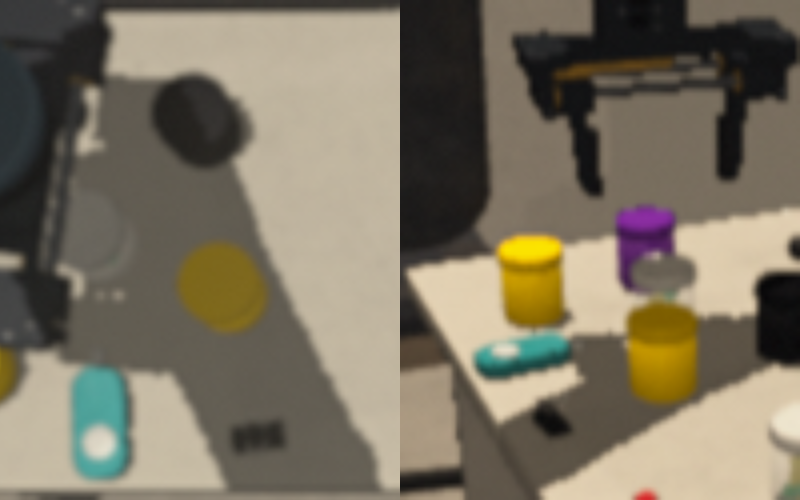

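The fingertips straddle the jar, and their midpoint at about (294.7,146) matches the projection (294.2,145.2). I'll go down and grip.

Call:
{"api": "jog_arm", "payload": {
  "plan": [
    {"xyz": [0.05, -0.04, 0.8], "fingers": 0},
    {"xyz": [0.05, -0.04, 1.6], "fingers": 0},
    {"xyz": [0.05, -0.04, 2.28], "fingers": 0},
    {"xyz": [0.05, -0.04, 2.28], "fingers": 0},
    {"xyz": [0.05, -0.04, 2.28], "fingers": 0}
  ]
}}

```text
invalid input at $.plan[0]: expected keys xyz, delta_rot, fingers
```

Call:
{"api": "jog_arm", "payload": {
  "plan": [
    {"xyz": [0, 0, 0], "fingers": 0.3},
    {"xyz": [0, 0, 0], "fingers": 0.6},
    {"xyz": [0, 0, 0], "fingers": 0.6},
    {"xyz": [0, 0, 0], "fingers": 0.6},
    {"xyz": [0, 0, 0], "fingers": 0.6}
  ],
  "grip_force": 12
}}

```text
invalid input at $.plan[0]: expected keys xyz, delta_rot, fingers
```

Run:
```python
from h import *
go(.4912,.2729,.14)
```

```text
t 1.2 pos [0.4906 0.2762 0.1202] yaw -5.97 gap 0.08825932434247791 F [-0.38  1.02  0.27] 0.0
xyz [-0.08  0.02 -0.49] rot [-0.01 -0.    0.07]
```

Call:
{"api": "jog_arm", "payload": {
  "plan": [
    {"xyz": [0, 0, 0], "delta_rot": [0, 0, 0], "fingers": 0},
    {"xyz": [0, 0, 0], "delta_rot": [0, 0, 0], "fingers": 0}
  ]
}}

```text
time: 1.4
tool_pos: [0.4904, 0.2774, 0.1208]
orientation: [[0.102, 0.995, 0.0], [0.995, -0.102, 0.001], [0.001, -0.0, -1.0]]
ft_force: [0.3, -0.2, 0.2]
finger_gap: 0.0881
gripper_force: 0.0
```

Run:
```python
from h import *
go(.4912,.2729,.028)
```

```text
t 1.4 pos [0.4904 0.2774 0.1208] yaw -5.87 gap 0.08808778539952151 F [ 0.35 -0.17  0.18] 0.0
xyz [-0.11  0.03  2.32] rot [-0.   -0.01  0.09]
```

Call:
{"api": "jog_arm", "payload": {
  "plan": [
    {"xyz": [-0.11, 0.03, 0.8], "delta_rot": [0, 0, 0.09], "fingers": 0},
    {"xyz": [-0.11, 0.03, 1.6], "delta_rot": [0, 0, 0.09], "fingers": 0},
    {"xyz": [-0.11, 0.03, 2.32], "delta_rot": [0, 0, 0.09], "fingers": 0},
    {"xyz": [-0.11, 0.03, 2.32], "delta_rot": [0, 0, 0.09], "fingers": 0},
    {"xyz": [-0.11, 0.03, 2.32], "delta_rot": [0, 0, 0.09], "fingers": 0}
  ]
}}

```text
time: 1.9
tool_pos: [0.4917, 0.2715, 0.0281]
orientation: [[0.114, 0.993, -0.0], [0.993, -0.114, 0.0], [0.0, -0.0, -1.0]]
ft_force: [-0.3, 1.2, 0.7]
finger_gap: 0.0882
gripper_force: 0.0
```

Call:
{"api": "jog_arm", "payload": {
  "plan": [
    {"xyz": [0, 0, 0], "delta_rot": [0, 0, 0], "fingers": 0.3},
    {"xyz": [0, 0, 0], "delta_rot": [0, 0, 0], "fingers": 0.6},
    {"xyz": [0, 0, 0], "delta_rot": [0, 0, 0], "fingers": 0.6},
    {"xyz": [0, 0, 0], "delta_rot": [0, 0, 0], "fingers": 0.6},
    {"xyz": [0, 0, 0], "delta_rot": [0, 0, 0], "fingers": 0.6}
  ],
  "grip_force": 12
}}

```text
time: 2.4
tool_pos: [0.492, 0.2709, 0.0279]
orientation: [[0.115, 0.993, 0.0], [0.993, -0.115, 0.0], [0.0, 0.0, -1.0]]
ft_force: [0.1, 0.3, -0.2]
finger_gap: 0.05
gripper_force: 0.0
```

Run:
```python
from h import *
go(.4770,-.2872,.14)
```

```text
t 2.4 pos [0.492  0.2709 0.0279] yaw -6.61 gap 0.050037444053075225 F [ 0.11  0.32 -0.16] 0.0
xyz [-13.9    1.23  -2.81] rot [ 0.   -0.   -0.04]
```

Call:
{"api": "jog_arm", "payload": {
  "plan": [
    {"xyz": [0, 0, 0], "delta_rot": [0, 0, 0], "fingers": 0.6},
    {"xyz": [0, 0, 0], "delta_rot": [0, 0, 0], "fingers": 0.6},
    {"xyz": [0, 0, -0.4], "delta_rot": [0, 0, 0], "fingers": 0.6},
    {"xyz": [0, 0, -1.2], "delta_rot": [0, 0, 0], "fingers": 0.6},
    {"xyz": [0, 0, -2.0], "delta_rot": [0, 0, 0], "fingers": 0.6}
  ]
}}

```text
time: 2.9
tool_pos: [0.4915, 0.2704, 0.1088]
orientation: [[0.116, 0.993, -0.001], [0.993, -0.116, -0.001], [-0.001, -0.001, -1.0]]
ft_force: [0.5, 0.7, -0.1]
finger_gap: 0.0476
gripper_force: 11.9
```

Call:
{"api": "jog_arm", "payload": {
  "plan": [
    {"xyz": [0, 0, -0.8], "delta_rot": [0, 0, 0], "fingers": 0.6},
    {"xyz": [0, 0, -0.8], "delta_rot": [0, 0, 0], "fingers": 0.6},
    {"xyz": [0, 0, -0.8], "delta_rot": [0, 0, 0], "fingers": 0.6}
  ]
}}

```text
time: 3.2
tool_pos: [0.4921, 0.271, 0.1405]
orientation: [[0.115, 0.993, 0.001], [0.993, -0.115, 0.001], [0.001, 0.001, -1.0]]
ft_force: [-0.3, 0.3, -1.3]
finger_gap: 0.0473
gripper_force: 11.9
```

Run:
```python
from h import *
go(.4770,-.2872,.16)
```

```text
t 3.2 pos [0.4921 0.271  0.1405] yaw -6.62 gap 0.04729967017177898 F [-0.3   0.25 -1.3 ] 11.904819309711456
xyz [-13.91   1.23  -0.5 ] rot [ 0.01 -0.01 -0.04]
```

Call:
{"api": "jog_arm", "payload": {
  "plan": [
    {"xyz": [-0.6, 0.05, -0.2], "delta_rot": [0, 0, 0], "fingers": 0.6},
    {"xyz": [-1.6, 0.14, -0.5], "delta_rot": [0, 0, 0], "fingers": 0.6},
    {"xyz": [-2.6, 0.23, -0.7], "delta_rot": [0, 0, 0], "fingers": 0.6},
    {"xyz": [-3.6, 0.32, -0.7], "delta_rot": [0, 0, 0], "fingers": 0.6},
    {"xyz": [-4.6, 0.41, -0.7], "delta_rot": [0, 0, 0], "fingers": 0.6}
  ]
}}

```text
time: 3.7
tool_pos: [0.4858, 0.0845, 0.1667]
orientation: [[0.115, 0.993, -0.002], [0.993, -0.115, -0.001], [-0.001, -0.002, -1.0]]
ft_force: [1.0, -1.0, -2.0]
finger_gap: 0.0474
gripper_force: 11.9
```

Call:
{"api": "jog_arm", "payload": {
  "plan": [
    {"xyz": [-1.0, 0.09, 0], "delta_rot": [0, 0, 0], "fingers": 0.6},
    {"xyz": [-2.0, 0.18, 0], "delta_rot": [0, 0, 0], "fingers": 0.6},
    {"xyz": [-3.0, 0.27, 0], "delta_rot": [0, 0, 0], "fingers": 0.6},
    {"xyz": [-4.0, 0.36, 0], "delta_rot": [0, 0, 0], "fingers": 0.6},
    {"xyz": [-5.0, 0.45, 0], "delta_rot": [0, 0, 0], "fingers": 0.6}
  ]
}}

```text
time: 4.2
tool_pos: [0.4805, -0.1159, 0.1664]
orientation: [[0.115, 0.993, -0.003], [0.993, -0.115, 0.0], [-0.0, -0.003, -1.0]]
ft_force: [0.1, -0.3, -0.7]
finger_gap: 0.0472
gripper_force: 11.9
```

Call:
{"api": "jog_arm", "payload": {
  "plan": [
    {"xyz": [-1.0, 0.09, 0], "delta_rot": [0, 0, 0], "fingers": 0.6},
    {"xyz": [-2.0, 0.18, 0], "delta_rot": [0, 0, 0], "fingers": 0.6},
    {"xyz": [-3.0, 0.25, 0], "delta_rot": [0, 0, 0], "fingers": 0.6},
    {"xyz": [-3.8, 0.32, 0], "delta_rot": [0, 0, 0], "fingers": 0.6},
    {"xyz": [-4.3, 0.36, 0], "delta_rot": [0, 0, 0], "fingers": 0.6}
  ]
}}

```text
time: 4.7
tool_pos: [0.4745, -0.2898, 0.1663]
orientation: [[0.118, 0.993, -0.003], [0.993, -0.118, -0.0], [-0.001, -0.003, -1.0]]
ft_force: [-0.1, -0.1, -0.1]
finger_gap: 0.0473
gripper_force: 11.9
```

Call:
{"api": "jog_arm", "payload": {
  "plan": [
    {"xyz": [0, 0, 0], "delta_rot": [0, 0, 0], "fingers": 0.6},
    {"xyz": [0, 0, 0], "delta_rot": [0, 0, 0], "fingers": 0.6},
    {"xyz": [0, 0, 0], "delta_rot": [0, 0, 0], "fingers": 0.6}
  ]
}}

```text
time: 5.0
tool_pos: [0.4762, -0.2852, 0.1668]
orientation: [[0.113, 0.994, -0.001], [0.994, -0.113, 0.002], [0.001, -0.002, -1.0]]
ft_force: [-0.5, 0.5, -1.8]
finger_gap: 0.0476
gripper_force: 11.9
```

Run:
```python
from h import *
go(.4770,-.2890,.10)
```

```text
t 5.0 pos [ 0.4762 -0.2852  0.1668] yaw -6.51 gap 0.04760290245838035 F [-0.52  0.48 -1.8 ] 11.90331906080246
xyz [-0.1   0.03  1.67] rot [-0.01 -0.01 -0.02]
```

Call:
{"api": "jog_arm", "payload": {
  "plan": [
    {"xyz": [-0.05, 0.02, 0.5], "delta_rot": [0, 0, 0], "fingers": 0.6},
    {"xyz": [-0.1, 0.03, 1.1], "delta_rot": [0, 0, 0], "fingers": 0.6},
    {"xyz": [-0.1, 0.03, 1.67], "delta_rot": [0, 0, 0], "fingers": 0.6},
    {"xyz": [-0.1, 0.03, 1.67], "delta_rot": [0, 0, 0], "fingers": 0.6},
    {"xyz": [-0.1, 0.03, 1.67], "delta_rot": [0, 0, 0], "fingers": 0.6}
  ]
}}

```text
time: 5.5
tool_pos: [0.4772, -0.2902, 0.1009]
orientation: [[0.114, 0.993, -0.001], [0.993, -0.114, 0.001], [0.001, -0.001, -1.0]]
ft_force: [0.3, -0.3, -0.3]
finger_gap: 0.0475
gripper_force: 11.9
```

Run:
```python
from h import *
go(.4770,-.2890,.038)
c=shot('top','top2');s=shot('side','side2')
b=cv2.resize(s['frame'][200:340,320:480],None,fx=4,fy=4)
cv2.imwrite('pics/m2.png',b[:,:,::-1])
p=robot.sense()['tool_pos'];print(((proj(s,p-[0,0,.028])-[320,200])*4).round(),((proj(s,[.477,-.2872,.011])-[320,200])*4).round())
go(.4770,-.2890,.038)
```

```text
t 5.5 pos [ 0.4772 -0.2902  0.1009] yaw -6.54 gap 0.04745099337493892 F [ 0.29 -0.29 -0.28] 11.901964098215103
xyz [ 0.03 -0.01  1.57] rot [-0.01 -0.01 -0.02]
[346. 308.] [323. 414.]
t 5.6 pos [ 0.4779 -0.2911  0.102 ] yaw -6.57 gap 0.046850971524549506 F [-0.25  0.09 -0.53] 11.902571618556976
xyz [ 0.05 -0.03  1.6 ] rot [ 0.02  0.   -0.03]
```

View pics/m2.png

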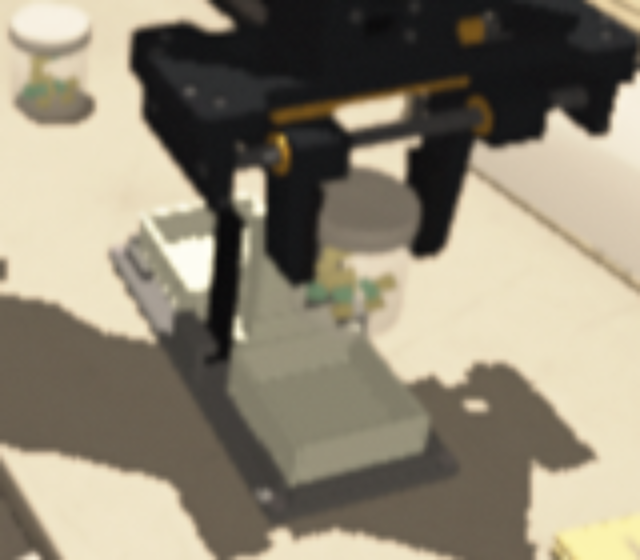

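The jar hangs upright between the fingers over the right cell, with its lid centred near crop (370,203). Next I'll compare that with the projection.

Run:
```python
from h import *
s=load('side2'); p=np.array([.4776,-.2906,.1015])
for d in [(0,0),(0.003,0),(0,-.003)]:
  for z in (.029,.018,-.028): print(d,z,((proj(s,p+[*d,z])-[320,200]+.5)*4-.5).round(1))
im=s['frame'][200:340,320:480]
for r in (46,50,52,55,62,68,72): print(r,im[r,74:110].sum(1).tolist())
```

```text
(0, 0) 0.029 [362.7 200.6]
(0, 0) 0.018 [359.4 222.5]
(0, 0) -0.028 [346.5 310.3]
(0.003, 0) 0.029 [368.7 198.8]
(0.003, 0) 0.018 [365.4 220.7]
(0.003, 0) -0.028 [352.3 308.4]
(0, -0.003) 0.029 [367.2 204.6]
(0, -0.003) 0.018 [363.9 226.5]
(0, -0.003) -0.028 [350.7 314.5]
46 [67, 70, 65, 64, 61, 90, 176, 247, 287, 309, 315, 317, 318, 322, 326, 320, 325, 326, 326, 326, 327, 325, 322, 321, 322, 332, 332, 261, 165, 87, 52, 47, 51, 53, 59, 60]
50 [69, 67, 70, 66, 61, 62, 139, 273, 318, 319, 319, 319, 320, 322, 323, 322, 323, 324, 325, 322, 324, 323, 318, 322, 322, 324, 324, 326, 330, 317, 251, 117, 54, 52, 57, 58]
52 [66, 67, 68, 61, 58, 108, 220, 310, 324, 319, 319, 319, 318, 318, 319, 319, 319, 319, 319, 319, 323, 321, 325, 324, 327, 322, 325, 326, 327, 325, 290, 153, 64, 54, 62, 60]
55 [69, 67, 59, 60, 75, 182, 317, 347, 335, 328, 321, 322, 320, 322, 321, 319, 316, 317, 318, 316, 317, 317, 321, 318, 318, 317, 322, 324, 336, 327, 261, 123, 57, 58, 61, 60]
62 [68, 67, 59, 56, 84, 180, 308, 395, 415, 405, 387, 370, 359, 365, 376, 379, 382, 377, 373, 379, 382, 386, 403, 433, 471, 532, 559, 504, 320, 117, 44, 47, 52, 57, 78, 191]
68 [65, 59, 55, 65, 159, 317, 397, 410, 412, 414, 413, 418, 431, 431, 484, 593, 624, 611, 629, 632, 615, 572, 528, 516, 565, 610, 614, 623, 651, 661, 661, 661, 662, 662, 663, 665]
72 [374, 411, 375, 333, 333, 349, 353, 360, 360, 362, 362, 367, 364, 368, 432, 504, 464, 383, 363, 361, 391, 442, 470, 492, 524, 567, 604, 643, 662, 663, 662, 662, 660, 661, 662, 664]
```

Call:
{"api": "jog_arm", "payload": {
  "plan": [
    {"xyz": [0.07, -0.02, 0.5], "delta_rot": [0, 0, 0], "fingers": 0.6},
    {"xyz": [0.07, -0.02, 0.9], "delta_rot": [0, 0, 0], "fingers": 0.6},
    {"xyz": [0.07, -0.02, 1.2], "delta_rot": [0, 0, 0], "fingers": 0.6},
    {"xyz": [0.07, -0.02, 1.2], "delta_rot": [0, 0, 0], "fingers": 0.6},
    {"xyz": [0.07, -0.02, 1.2], "delta_rot": [0, 0, 0], "fingers": 0.6}
  ]
}}

```text
time: 6.1
tool_pos: [0.4765, -0.2886, 0.0529]
orientation: [[0.115, 0.993, -0.0], [0.993, -0.115, -0.0], [-0.0, -0.0, -1.0]]
ft_force: [0.2, -1.0, -0.5]
finger_gap: 0.0469
gripper_force: 11.9
```

Run:
```python
from h import *
go(.4770,-.2882,.039)
```

```text
t 6.1 pos [ 0.4765 -0.2886  0.0529] yaw -6.63 gap 0.046885250135136294 F [ 0.23 -1.01 -0.54] 11.902635097503662
xyz [0.01 0.01 0.35] rot [-0.    0.   -0.04]
```

Call:
{"api": "jog_arm", "payload": {
  "plan": [
    {"xyz": [0.01, 0.01, 0.15], "delta_rot": [0, 0, 0], "fingers": 0.6},
    {"xyz": [0.01, 0.01, 0.33], "delta_rot": [0, 0, 0], "fingers": 0.6},
    {"xyz": [0.01, 0.01, 0.33], "delta_rot": [0, 0, 0], "fingers": 0.6},
    {"xyz": [0.01, 0.01, 0.33], "delta_rot": [0, 0, 0], "fingers": 0.6}
  ]
}}

```text
time: 6.5
tool_pos: [0.4769, -0.288, 0.0394]
orientation: [[0.115, 0.993, -0.0], [0.993, -0.115, 0.0], [0.0, -0.0, -1.0]]
ft_force: [-0.0, 0.0, 0.0]
finger_gap: 0.0472
gripper_force: 11.9
```

Call:
{"api": "jog_arm", "payload": {
  "plan": [
    {"xyz": [0, 0, 0], "delta_rot": [0, 0, 0], "fingers": 0.38},
    {"xyz": [0, 0, 0], "delta_rot": [0, 0, 0], "fingers": 0.2},
    {"xyz": [0, 0, 0], "delta_rot": [0, 0, 0], "fingers": 0.1},
    {"xyz": [0, 0, 0], "delta_rot": [0, 0, 0], "fingers": 0.1},
    {"xyz": [0, 0, 0], "delta_rot": [0, 0, 0], "fingers": 0.1}
  ]
}}

```text
time: 7.0
tool_pos: [0.4771, -0.288, 0.0397]
orientation: [[0.115, 0.993, 0.0], [0.993, -0.115, -0.0], [-0.0, 0.0, -1.0]]
ft_force: [0.3, 0.1, -0.0]
finger_gap: 0.0791
gripper_force: 0.0
```

Run:
```python
from h import *
go(.4863,.0161,.17)
```

```text
t 7.0 pos [ 0.4771 -0.288   0.0397] yaw -6.62 gap 0.07909793393407386 F [ 0.29  0.08 -0.03] 0.0
xyz [ 7.58 -0.65 -3.26] rot [ 0.    0.   -0.04]
```

Now lift straight up, then move across to the second jar.

Call:
{"api": "jog_arm", "payload": {
  "plan": [
    {"xyz": [0, 0, -0.5], "delta_rot": [0, 0, 0], "fingers": 0},
    {"xyz": [0, 0, -1.3], "delta_rot": [0, 0, 0], "fingers": 0},
    {"xyz": [0, 0, -2.2], "delta_rot": [0, 0, 0], "fingers": 0},
    {"xyz": [0, 0, -2.9], "delta_rot": [0, 0, 0], "fingers": 0},
    {"xyz": [0.6, -0.05, -3.2], "delta_rot": [0, 0, 0], "fingers": 0}
  ]
}}

```text
time: 7.5
tool_pos: [0.4785, -0.2677, 0.1708]
orientation: [[0.12, 0.993, 0.005], [0.993, -0.12, -0.004], [-0.004, 0.005, -1.0]]
ft_force: [-0.3, -0.7, -0.0]
finger_gap: 0.0881
gripper_force: 0.0
```

Call:
{"api": "jog_arm", "payload": {
  "plan": [
    {"xyz": [1.0, -0.09, 0], "delta_rot": [0, 0, 0], "fingers": 0},
    {"xyz": [2.0, -0.18, 0], "delta_rot": [0, 0, 0], "fingers": 0},
    {"xyz": [3.0, -0.26, 0], "delta_rot": [0, 0, 0], "fingers": 0},
    {"xyz": [4.0, -0.34, 0], "delta_rot": [0, 0, 0], "fingers": 0},
    {"xyz": [5.0, -0.43, 0], "delta_rot": [0, 0, 0], "fingers": 0}
  ]
}}

```text
time: 8.0
tool_pos: [0.4836, -0.0617, 0.1678]
orientation: [[0.115, 0.993, 0.001], [0.993, -0.115, 0.0], [0.0, 0.0, -1.0]]
ft_force: [0.6, 0.1, -0.5]
finger_gap: 0.0882
gripper_force: 0.0
```

Call:
{"api": "jog_arm", "payload": {
  "plan": [
    {"xyz": [0.9, -0.08, 0], "delta_rot": [0, 0, 0], "fingers": 0},
    {"xyz": [1.6, -0.14, 0], "delta_rot": [0, 0, 0], "fingers": 0},
    {"xyz": [1.98, -0.17, 0.5], "delta_rot": [0, 0, 0], "fingers": 0},
    {"xyz": [1.98, -0.17, 1.0], "delta_rot": [0, 0, 0], "fingers": 0},
    {"xyz": [1.98, -0.17, 1.0], "delta_rot": [0, 0, 0], "fingers": 0}
  ]
}}

```text
time: 8.5
tool_pos: [0.4844, 0.0167, 0.1259]
orientation: [[0.114, 0.993, -0.004], [0.994, -0.114, -0.001], [-0.001, -0.004, -1.0]]
ft_force: [-0.5, -0.5, 0.3]
finger_gap: 0.0881
gripper_force: 0.0
```

Call:
{"api": "jog_arm", "payload": {
  "plan": [
    {"xyz": [0, 0, 0], "delta_rot": [0, 0, 0], "fingers": 0},
    {"xyz": [0, 0, 0], "delta_rot": [0, 0, 0], "fingers": 0}
  ]
}}

```text
time: 8.7
tool_pos: [0.4867, 0.0155, 0.1285]
orientation: [[0.116, 0.993, 0.001], [0.993, -0.116, 0.0], [0.0, 0.001, -1.0]]
ft_force: [0.6, -0.1, 0.4]
finger_gap: 0.0881
gripper_force: 0.0
```

Run:
```python
from h import *
go(.4863,.0161,.028)
c=shot('top','top3');s=shot('side','side3')
r=s['frame'][200:320,300:440]
cv2.imwrite('pics/m3.png',cv2.resize(r,None,fx=5,fy=5)[:,:,::-1])
print(((proj(s,[.477,-.2872,.068])-[300,200]+.5)*5).round())
```

```text
t 8.7 pos [0.4867 0.0155 0.1285] yaw -6.68 gap 0.08812246717484934 F [ 0.63 -0.1   0.37] 0.0
xyz [ 0.01 -0.02  2.51] rot [ 0.01 -0.   -0.05]
[525. 396.]
```

View pics/m3.png

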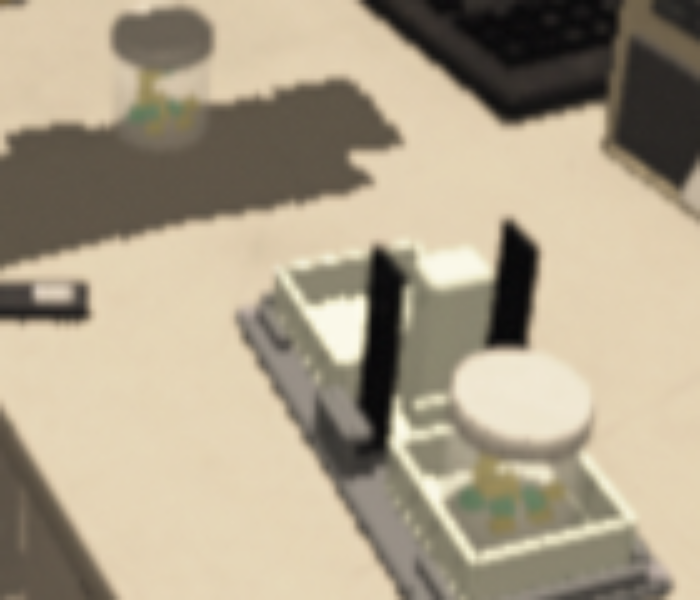

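The first jar stands centred in the right cell: its lid top is at about (523,394) against a predicted (525,396). The second jar is undisturbed at (162,40). I'll grip it next.

Call:
{"api": "jog_arm", "payload": {
  "plan": [
    {"xyz": [0.01, -0.02, 0.9], "delta_rot": [0, 0, 0], "fingers": 0},
    {"xyz": [0.01, -0.02, 1.8], "delta_rot": [0, 0, 0], "fingers": 0},
    {"xyz": [0.01, -0.02, 2.5], "delta_rot": [0, 0, 0], "fingers": 0},
    {"xyz": [0.01, -0.02, 2.5], "delta_rot": [0, 0, 0], "fingers": 0},
    {"xyz": [0.01, -0.02, 2.5], "delta_rot": [0, 0, 0], "fingers": 0}
  ]
}}

```text
time: 9.3
tool_pos: [0.4857, 0.0163, 0.0283]
orientation: [[0.116, 0.993, 0.0], [0.993, -0.116, -0.0], [-0.0, 0.0, -1.0]]
ft_force: [0.2, 0.1, 0.8]
finger_gap: 0.0878
gripper_force: 0.0
```

Call:
{"api": "jog_arm", "payload": {
  "plan": [
    {"xyz": [0, 0, 0], "delta_rot": [0, 0, 0], "fingers": 0.3},
    {"xyz": [0, 0, 0], "delta_rot": [0, 0, 0], "fingers": 0.6},
    {"xyz": [0, 0, 0], "delta_rot": [0, 0, 0], "fingers": 0.6},
    {"xyz": [0, 0, 0], "delta_rot": [0, 0, 0], "fingers": 0.6},
    {"xyz": [0, 0, 0], "delta_rot": [0, 0, 0], "fingers": 0.6}
  ]
}}

```text
time: 9.8
tool_pos: [0.4856, 0.0168, 0.0279]
orientation: [[0.115, 0.993, 0.001], [0.993, -0.115, 0.0], [0.0, 0.001, -1.0]]
ft_force: [1.1, 1.1, 0.7]
finger_gap: 0.0505
gripper_force: 0.1
```

Call:
{"api": "jog_arm", "payload": {
  "plan": [
    {"xyz": [0, 0, 0], "delta_rot": [0, 0, 0], "fingers": 0.6},
    {"xyz": [0, 0, 0], "delta_rot": [0, 0, 0], "fingers": 0.6},
    {"xyz": [0, 0, 0], "delta_rot": [0, 0, 0], "fingers": 0.6}
  ]
}}

```text
time: 10.1
tool_pos: [0.4856, 0.0167, 0.0278]
orientation: [[0.115, 0.993, 0.0], [0.993, -0.115, 0.0], [0.0, 0.0, -1.0]]
ft_force: [-0.9, 0.5, 5.7]
finger_gap: 0.0471
gripper_force: 11.4
```

Run:
```python
from h import *
go(.4890,-.1798,.15)
```

```text
t 10.1 pos [0.4856 0.0167 0.0278] yaw -6.61 gap 0.04705315626605143 F [-0.89  0.46  5.73] 11.39090582728386
xyz [-4.87  0.65 -3.05] rot [ 0.   -0.   -0.04]
```

Call:
{"api": "jog_arm", "payload": {
  "plan": [
    {"xyz": [0, 0, -0.4], "delta_rot": [0, 0, 0], "fingers": 0.6},
    {"xyz": [0, 0, -1.2], "delta_rot": [0, 0, 0], "fingers": 0.6},
    {"xyz": [0, 0, -2.0], "delta_rot": [0, 0, 0], "fingers": 0.6},
    {"xyz": [-0.3, 0.04, -2.7], "delta_rot": [0, 0, 0], "fingers": 0.6},
    {"xyz": [-1.0, 0.13, -3.05], "delta_rot": [0, 0, 0], "fingers": 0.6}
  ]
}}

```text
time: 10.6
tool_pos: [0.4869, -0.0219, 0.1514]
orientation: [[0.111, 0.994, 0.002], [0.994, -0.111, 0.001], [0.002, 0.002, -1.0]]
ft_force: [1.3, -1.6, -1.2]
finger_gap: 0.0472
gripper_force: 11.9
```

Call:
{"api": "jog_arm", "payload": {
  "plan": [
    {"xyz": [-0.9, 0.12, 0], "delta_rot": [0, 0, 0], "fingers": 0.6},
    {"xyz": [-1.8, 0.24, 0], "delta_rot": [0, 0, 0], "fingers": 0.6},
    {"xyz": [-2.7, 0.36, 0], "delta_rot": [0, 0, 0], "fingers": 0.6},
    {"xyz": [-3.4, 0.46, 0], "delta_rot": [0, 0, 0], "fingers": 0.6},
    {"xyz": [-3.86, 0.52, 0], "delta_rot": [0, 0, 0], "fingers": 0.6}
  ]
}}

```text
time: 11.1
tool_pos: [0.4881, -0.182, 0.1494]
orientation: [[0.118, 0.993, -0.0], [0.993, -0.118, -0.001], [-0.001, -0.0, -1.0]]
ft_force: [0.6, 0.7, -0.2]
finger_gap: 0.0473
gripper_force: 11.9
```

Call:
{"api": "jog_arm", "payload": {
  "plan": [
    {"xyz": [0, 0, 0.4], "delta_rot": [0, 0, 0], "fingers": 0.6},
    {"xyz": [0, 0, 0.8], "delta_rot": [0, 0, 0], "fingers": 0.6},
    {"xyz": [0, 0, 0.8], "delta_rot": [0, 0, 0], "fingers": 0.6},
    {"xyz": [0, 0, 0.8], "delta_rot": [0, 0, 0], "fingers": 0.6},
    {"xyz": [0, 0, 0.8], "delta_rot": [0, 0, 0], "fingers": 0.6}
  ]
}}

```text
time: 11.6
tool_pos: [0.4892, -0.1795, 0.1182]
orientation: [[0.115, 0.993, 0.001], [0.993, -0.115, -0.0], [-0.0, 0.001, -1.0]]
ft_force: [0.3, -0.2, -0.6]
finger_gap: 0.0473
gripper_force: 11.9
```

Run:
```python
from h import *
go(.4890,-.1794,.053)
```

```text
t 11.6 pos [ 0.4892 -0.1795  0.1182] yaw -6.6 gap 0.04729094772674191 F [ 0.29 -0.25 -0.6 ] 11.89385399222374
xyz [ 0.   -0.01  1.63] rot [ 0.01  0.   -0.03]
```

Call:
{"api": "jog_arm", "payload": {
  "plan": [
    {"xyz": [0, 0, 0.5], "delta_rot": [0, 0, 0], "fingers": 0.6},
    {"xyz": [0, 0, 1.1], "delta_rot": [0, 0, 0], "fingers": 0.6},
    {"xyz": [0, 0, 1.6], "delta_rot": [0, 0, 0], "fingers": 0.6},
    {"xyz": [0, 0, 1.6], "delta_rot": [0, 0, 0], "fingers": 0.6},
    {"xyz": [0, 0, 1.6], "delta_rot": [0, 0, 0], "fingers": 0.6}
  ]
}}

```text
time: 12.1
tool_pos: [0.4892, -0.1796, 0.0543]
orientation: [[0.115, 0.993, 0.001], [0.993, -0.115, -0.0], [-0.0, 0.001, -1.0]]
ft_force: [-0.1, 0.1, 0.0]
finger_gap: 0.0475
gripper_force: 11.9
```

Run:
```python
from h import *
go(.4890,-.1794,.0392)
```

```text
t 12.1 pos [ 0.4892 -0.1796  0.0543] yaw -6.61 gap 0.04754777286446775 F [-0.08  0.08  0.  ] 11.89336895942688
xyz [ 0.   -0.01  0.38] rot [ 0.01  0.   -0.04]
```

Call:
{"api": "jog_arm", "payload": {
  "plan": [
    {"xyz": [0, 0, 0.2], "delta_rot": [0, 0, 0], "fingers": 0.6},
    {"xyz": [0, 0, 0.37], "delta_rot": [0, 0, 0], "fingers": 0.6},
    {"xyz": [0, 0, 0.37], "delta_rot": [0, 0, 0], "fingers": 0.6},
    {"xyz": [0, 0, 0.37], "delta_rot": [0, 0, 0], "fingers": 0.6}
  ]
}}

```text
time: 12.5
tool_pos: [0.4887, -0.1794, 0.0388]
orientation: [[0.115, 0.993, -0.0], [0.993, -0.115, 0.0], [0.0, -0.0, -1.0]]
ft_force: [-0.3, 0.1, -0.5]
finger_gap: 0.0469
gripper_force: 11.9
```

Call:
{"api": "jog_arm", "payload": {
  "plan": [
    {"xyz": [0, 0, 0], "delta_rot": [0, 0, 0], "fingers": 0.38},
    {"xyz": [0, 0, 0], "delta_rot": [0, 0, 0], "fingers": 0.2},
    {"xyz": [0, 0, 0], "delta_rot": [0, 0, 0], "fingers": 0.1},
    {"xyz": [0, 0, 0], "delta_rot": [0, 0, 0], "fingers": 0.1},
    {"xyz": [0, 0, 0], "delta_rot": [0, 0, 0], "fingers": 0.1}
  ]
}}

```text
time: 13.0
tool_pos: [0.4889, -0.1795, 0.0389]
orientation: [[0.115, 0.993, 0.0], [0.993, -0.115, -0.0], [-0.0, 0.0, -1.0]]
ft_force: [0.0, -0.1, 0.3]
finger_gap: 0.079
gripper_force: 0.0
```

Call:
{"api": "jog_arm", "payload": {
  "plan": [
    {"xyz": [0, 0, -0.5], "delta_rot": [0, 0, 0], "fingers": 0},
    {"xyz": [0, 0, -1.3], "delta_rot": [0, 0, 0], "fingers": 0},
    {"xyz": [0, 0, -2.2], "delta_rot": [0, 0, 0], "fingers": 0},
    {"xyz": [0, 0, -2.9], "delta_rot": [0, 0, 0], "fingers": 0},
    {"xyz": [0, 0, -2.9], "delta_rot": [0, 0, 0], "fingers": 0}
  ]
}}

```text
time: 13.5
tool_pos: [0.4911, -0.1803, 0.1582]
orientation: [[0.115, 0.993, 0.006], [0.993, -0.115, -0.001], [-0.001, 0.007, -1.0]]
ft_force: [-0.1, 0.2, 0.5]
finger_gap: 0.0881
gripper_force: 0.0
```

Call:
{"api": "jog_arm", "payload": {
  "plan": [
    {"xyz": [-0.7, 0, 0], "delta_rot": [0, 0, 0.04], "fingers": 0},
    {"xyz": [-1.35, 0, 0], "delta_rot": [0, 0, 0.04], "fingers": 0},
    {"xyz": [-1.35, 0, 0], "delta_rot": [0, 0, 0.04], "fingers": 0},
    {"xyz": [-1.35, 0, 0], "delta_rot": [0, 0, 0.04], "fingers": 0},
    {"xyz": [-1.35, 0, 0], "delta_rot": [0, 0, 0.04], "fingers": 0}
  ]
}}

```text
time: 14.0
tool_pos: [0.4825, -0.2318, 0.1541]
orientation: [[0.118, 0.993, -0.001], [0.993, -0.118, 0.001], [0.001, -0.001, -1.0]]
ft_force: [0.1, 0.5, -0.3]
finger_gap: 0.0878
gripper_force: 0.0
```

Run:
```python
from h import *
go(.483,-.2335,.062)
s=shot('side','side4')
p=np.array(robot.sense()['tool_pos']);a=np.radians(6.4)
cv2.imwrite('pics/m4.png',cv2.resize(s['frame'][180:340,300:460],None,fx=3.7,fy=3.7)[:,:,::-1])
print([((proj(s,q)-[300,180]+.5)*3.7).round() for q in (np.array([.489,-.1798,.068]),np.array([.477,-.2872,.068]),p)])
```

```text
t 14.0 pos [ 0.4825 -0.2318  0.1541] yaw -6.79 gap 0.08778264776060253 F [ 0.11  0.48 -0.34] 0.0
xyz [-0.04  0.02  2.3 ] rot [-0.01 -0.01 -0.06]
[array([287., 238.]), array([388., 367.]), array([349., 148.])]
```

View pics/m4.png

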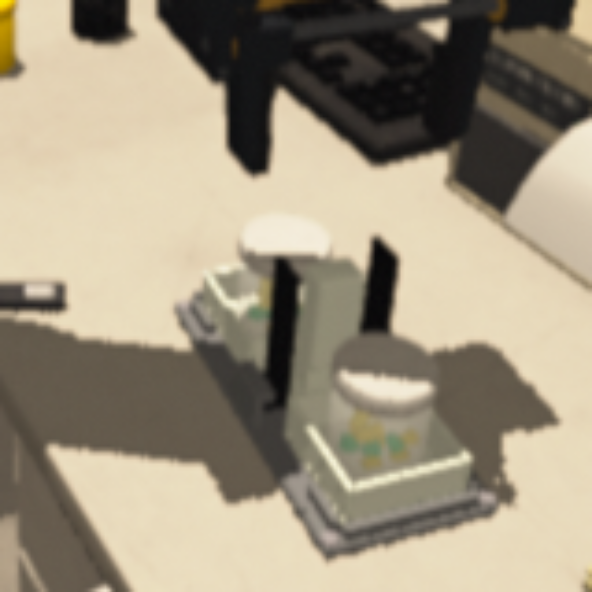

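Both jars stand centred in their cells, with lids at (285,236) and (386,358), and the fingers are aligned over the catches. I'll go down to pinch.

Call:
{"api": "jog_arm", "payload": {
  "plan": [
    {"xyz": [-0.04, 0.02, 0.7], "delta_rot": [0, 0, -0.06], "fingers": 0},
    {"xyz": [-0.04, 0.02, 1.5], "delta_rot": [0, 0, -0.06], "fingers": 0},
    {"xyz": [-0.04, 0.02, 2.3], "delta_rot": [0, 0, -0.06], "fingers": 0},
    {"xyz": [-0.04, 0.02, 2.3], "delta_rot": [0, 0, -0.06], "fingers": 0},
    {"xyz": [-0.04, 0.02, 2.3], "delta_rot": [0, 0, -0.06], "fingers": 0}
  ]
}}

```text
time: 14.55
tool_pos: [0.4831, -0.2342, 0.063]
orientation: [[0.112, 0.994, -0.001], [0.994, -0.112, 0.0], [0.0, -0.001, -1.0]]
ft_force: [0.1, -0.9, 1.3]
finger_gap: 0.0881
gripper_force: 0.0
```

Run:
```python
from h import *
go(.483,-.2335,.062)
```

```text
t 14.55 pos [ 0.4831 -0.2342  0.063 ] yaw -6.46 gap 0.08806722900061038 F [ 0.13 -0.89  1.28] 0.0
xyz [ 0.02 -0.01  0.02] rot [-0.01 -0.   -0.01]
```

Call:
{"api": "jog_arm", "payload": {
  "plan": [
    {"xyz": [0, 0, 0], "delta_rot": [0, 0, 0], "fingers": 0.25},
    {"xyz": [0, 0, 0], "delta_rot": [0, 0, 0], "fingers": 0.35},
    {"xyz": [0, 0, 0], "delta_rot": [0, 0, 0], "fingers": 0.45},
    {"xyz": [0, 0, 0], "delta_rot": [0, 0, 0], "fingers": 0.6},
    {"xyz": [0, 0, 0], "delta_rot": [0, 0, 0], "fingers": 0.6}
  ],
  "grip_force": 30
}}

```text
time: 15.05
tool_pos: [0.4832, -0.2348, 0.0633]
orientation: [[0.113, 0.994, 0.0], [0.994, -0.113, 0.0], [0.0, 0.0, -1.0]]
ft_force: [-0.3, 0.9, 2.9]
finger_gap: 0.0507
gripper_force: 4.2
```

Call:
{"api": "jog_arm", "payload": {
  "plan": [
    {"xyz": [0, 0, 0], "delta_rot": [0, 0, 0], "fingers": 0.6},
    {"xyz": [0, 0, 0], "delta_rot": [0, 0, 0], "fingers": 0.6},
    {"xyz": [0, 0, 0], "delta_rot": [0, 0, 0], "fingers": 0.6},
    {"xyz": [0, 0, 0], "delta_rot": [0, 0, 0], "fingers": 0.6},
    {"xyz": [0, 0, 0], "delta_rot": [0, 0, 0], "fingers": 0.6}
  ]
}}

```text
time: 15.55
tool_pos: [0.4824, -0.2347, 0.0635]
orientation: [[0.114, 0.994, -0.001], [0.994, -0.114, 0.001], [0.001, -0.001, -1.0]]
ft_force: [-6.1, 1.8, 13.6]
finger_gap: 0.0391
gripper_force: 30.0
```

Call:
{"api": "jog_arm", "payload": {
  "plan": [
    {"xyz": [0, 0, -0.1], "delta_rot": [0, 0, 0], "fingers": 0.6},
    {"xyz": [0, 0, -0.2], "delta_rot": [0, 0, 0], "fingers": 0.6},
    {"xyz": [0, 0, -0.3], "delta_rot": [0, 0, 0], "fingers": 0.6},
    {"xyz": [0, 0, -0.4], "delta_rot": [0, 0, 0], "fingers": 0.6},
    {"xyz": [0, 0, -0.5], "delta_rot": [0, 0, 0], "fingers": 0.6}
  ]
}}

```text
time: 16.05
tool_pos: [0.4832, -0.2347, 0.083]
orientation: [[0.113, 0.994, -0.0], [0.994, -0.113, 0.0], [-0.0, -0.0, -1.0]]
ft_force: [-0.5, -0.1, -3.2]
finger_gap: 0.0389
gripper_force: 30.0
```

Run:
```python
from h import *
go(.483,-.2335,.165)
```

```text
t 16.05 pos [ 0.4832 -0.2347  0.083 ] yaw -6.49 gap 0.0389427940887055 F [-0.51 -0.07 -3.21] 29.998812675476074
xyz [ 0.03 -0.01 -2.05] rot [-0.    0.   -0.01]
```

Call:
{"api": "jog_arm", "payload": {
  "plan": [
    {"xyz": [0, 0, -0.2], "delta_rot": [0, 0, 0], "fingers": 0.6},
    {"xyz": [0, 0, -0.5], "delta_rot": [0, 0, 0], "fingers": 0.6},
    {"xyz": [0, 0, -0.9], "delta_rot": [0, 0, 0], "fingers": 0.6},
    {"xyz": [0, 0, -1.3], "delta_rot": [0, 0, 0], "fingers": 0.6},
    {"xyz": [0, 0, -1.6], "delta_rot": [0, 0, 0], "fingers": 0.6}
  ]
}}

```text
time: 16.55
tool_pos: [0.4836, -0.235, 0.1485]
orientation: [[0.113, 0.994, 0.001], [0.994, -0.113, -0.001], [-0.0, 0.001, -1.0]]
ft_force: [-0.0, 0.5, -4.5]
finger_gap: 0.039
gripper_force: 30.0
```

Call:
{"api": "jog_arm", "payload": {
  "plan": [
    {"xyz": [0, 0, -0.2], "delta_rot": [0, 0, 0], "fingers": 0.6},
    {"xyz": [0, 0, -0.35], "delta_rot": [0, 0, 0], "fingers": 0.6},
    {"xyz": [0, 0, -0.4], "delta_rot": [0, 0, 0], "fingers": 0.6},
    {"xyz": [0, 0, -0.4], "delta_rot": [0, 0, 0], "fingers": 0.6},
    {"xyz": [0, 0, -0.4], "delta_rot": [0, 0, 0], "fingers": 0.6}
  ]
}}

```text
time: 17.05
tool_pos: [0.4828, -0.2346, 0.1623]
orientation: [[0.113, 0.994, -0.001], [0.994, -0.113, 0.0], [0.0, -0.001, -1.0]]
ft_force: [-0.9, -0.5, -4.4]
finger_gap: 0.0392
gripper_force: 30.0
```

Call:
{"api": "jog_arm", "payload": {
  "plan": [
    {"xyz": [0, 0, 0], "delta_rot": [0, 0, 0], "fingers": 0.6},
    {"xyz": [0, 0, 0], "delta_rot": [0, 0, 0], "fingers": 0.6},
    {"xyz": [0, 0, 0], "delta_rot": [0, 0, 0], "fingers": 0.6},
    {"xyz": [0, 0, 0], "delta_rot": [0, 0, 0], "fingers": 0.6},
    {"xyz": [0, 0, 0], "delta_rot": [0, 0, 0], "fingers": 0.6}
  ]
}}

```text
time: 17.55
tool_pos: [0.4832, -0.2348, 0.1627]
orientation: [[0.113, 0.994, -0.0], [0.994, -0.113, 0.0], [-0.0, -0.0, -1.0]]
ft_force: [-0.4, 0.5, -4.3]
finger_gap: 0.0391
gripper_force: 30.0
```

Run:
```python
from h import *
go(.483,-.2335,.165)
s=shot('side','side5')
cv2.imwrite('pics/m5.png',cv2.resize(s['frame'][120:320,300:480],None,fx=3,fy=3)[:,:,::-1])
print(np.abs(robot.sense()['joint_vel']).max())
```

```text
t 17.55 pos [ 0.4832 -0.2348  0.1627] yaw -6.5 gap 0.039099905568302146 F [-0.43  0.53 -4.3 ] 29.99915599822998
xyz [ 0.03 -0.01 -0.06] rot [-0.    0.   -0.02]
0.0017077372123930374
```

View pics/m5.png

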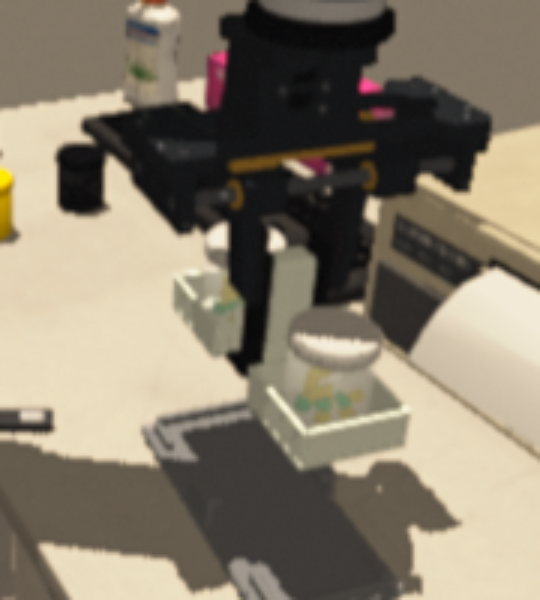

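The carrier hangs level and still about 10 cm above the dock, with both jars in it: lids at (245,240) and (335,335), dock clear below. I'm handing it in.

```bash
python3 -c "
from plant import robot
print(robot.job_done())"
```

```text
the job is handed in; nothing more can be done
None
```

I put both jars in the carrier, pinched it free and handed the job in with it held level and still about 10 cm above its dock, at 17.6 s of the 58 s; no verdict came back.

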